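Seat and clamp the syringe in the syringe pump

ROBOT

A 7-joint arm with a two-finger parallel gripper is mounted at the origin on a cart in front of the work surface, level with it; the furniture and walls round the work are solid. World frame = base frame: x ahead of the robot, y to its left, z up, the work surface at z = 0. Lengths are in m, angles in rad, forces in N, time in s.
With the tool pointing down it reaches from about 0.35 to 0.9 m from the base axis. Payload 19.9 kg.
Tool frame: the origin (TCP) lies at the very end of the fingers, on their centre line; the grasp point (between the pads) lies 19 mm behind it; z points along the fingers, y is the line along which they close (so a half turn about z gives the same grasp; the last joint's range is limited). The gripper opens to 85 mm and grips with 20 to 120 N. Pads are 22 mm wide; open, the fingers measure 114 mm over their backs; the gripper's body (76 mm by 85 mm) begins 54 mm behind the grasp point. The pads swing forward as they close: fully open they stand 13 mm farther back than shut.
Start: joints at [1.107, 0.417, -0.01, 1.614, 0.005, 1.111, -0.053], TCP at [0.256, -0.57, 0.231] pointing down, gripper open.
Joint ranges: [-2.81, 2.81], [-0.39, 2.02], [-1.27, 1.25], [0.06, 2.57], [-1.19, 4.33], [0.19, 2], [-2.82, 2.82]. Speed limits (rad/s): [1.89, 1.89, 2.39, 2.39, 3.01, 3.01, 3.01].

INTERFACE

Orientations are given as a rotation vector (axis times angle).
In Python, from rig import env, camera, workorder gives the robot as it stands.
- The arm moves only by the tool jog_arm, never from a script. Its argument "rows" is a list that holds one entry, the list of rows, each a list of 7 numbers: the shift along the tool's x, y, z normalised to -1 to 1, where 1 is 400 mm, then the turn, a rotation vector about the tool's x, y, z normalised to -1 to 1, where 1 is 45 degrees, then the closure, from -1 (fully open) to 1 (shut). In form: [[[dx, dy, dz, wx, wy, wz, fingers], ...]]. A call has 1 to 8 rows; each row is the pose to reach, as a shift and turn from the pose commanded when the call began, along the tool's axes at that moment; what a row does not reach only later rows make up. A row lasts 1/12 s, in which the tool goes at most 41.7 mm and 7.16 degrees, less where a joint would pass 70% of its speed; a pose out of reach is approached as far as the arm can. A call with a number of a shift or a turn outside -1 to 1 is refused whole. A call with a gripper value outside its range is refused whole. The fingers move at their own pace and stop on an object; "force" is the grip in N (left out, the last holds). Time passes only in rows, so rows that repeat a pose let the fingers close. It gives the time, the measured TCP pose, the force, the opening and the grip force at its end, in the units of the state.
- env.observe(): the state, without advancing time (a new reading comes with each control period).
- camera(name): name is "side" or "top" or "wrist"; returns a dict with "pixels" (420x560x3 uint8, red, green, blue), "depth" (420x560 float32, m along the optical axis (not along the pixel's ray), 0 where there is no reading), "mtx" (3x3 intrinsics, pixels), "position" and "attitude" of the camera in the world. Camera axes: x right, y down, z forward; pixel columns grow to the right and rows downward; lengths in m; the calibration is good to about 2 mm. A picture is of the moment at which its call begins.
- workorder.close_job(): hands the job in; it is judged then, once.
The state is a dict: "time": time; "q": joint angles; "qd": joint speeds; "tau": joint torques, N m; "position": TCP position; "orientation": TCP orientation; "ft_force": force on the tool from outside, world axes, zero at the start; "torque": the same for the moment, N m; "finger_gap": finger opening in m; "grasp_force": force on a finger pad.
Only numpy, scipy, OpenCV 4.12 (cv2) and the standard library are available. Lean on these libraries where they do the work, as an engineer would, in place of code of your own. Each camera call takes 0.05 s, during which the arm holds its last target. There are 200 camera calls.

TASK

The big syringe lies loose in the V-groove of the syringe pump, short of its stop. Slide it gently along the groove until its finger flange is fully home against the steel stop, without pressing the plunger in; then pull the clamp's sprung knob up, turn the clamp arm over the barrel and let it drop into its notch so that it bears on the barrel. Leave the other things on the worktop where they are.

Things in the scene. Friction and masses are not known exactly. Their poses are not given: they have to be found in the camera images.
- pump: syringe pump, a white box 330 mm long (y), 175 mm deep (x), its top 50 mm high, fixed at a small yaw. Origin on the worktop under its middle; x away from the robot, y to the left (the way the nozzle points), z up. Guide rods, 62 mm high, run under the plunger 34 mm either side; the drive carriage (88 mm wide, 105 mm high, front face at y = -134 mm) is drawn back and stays there
- cradle: rubber-lined aluminium V-groove (90 degrees) along y on the pump; origin and axes are the pump's. It runs from y = 26 to 126 mm, 44 mm wide, edges 76 mm high, centred on x = -20 mm; the syringe's axis lies 80 mm high in it. Sliding the syringe along it takes 1 to 3 N
- flange_stop: the stop, a steel yoke fixed across the plunger end of the groove. Origin on the syringe's axis (pump x = -20, y = 20, z = 80 mm) in the face that the flange meets, which looks to -y; axes as the pump's. Two ears, 17 to 27.5 mm either side of the axis, reach 10 mm above it; 6 mm thick (towards +y)
- syringe: the big syringe: clear barrel 29 mm diameter, 110 mm long, 190 mm over all, about 130 g, lying in the groove, its y along the axis to the nozzle (left). Origin on the axis in the front face of the finger flange (48 mm wide, 33 mm high, 3 mm thick), which is 12 to 34 mm short of the stop at the start. Home when this origin meets the stop's origin
- syringe_flange (a point): centre of the rear face of the finger flange, on the syringe's axis, 3 mm behind the front face that meets the stop; axes as the syringe's. The plunger's rod (13 mm across) leaves some 17 mm of flange free on either side to push on
- thumb_rest (a point): centre of the rear face of the plunger's round thumb rest (29 mm diameter, 4 mm thick), 58 mm behind the flange's rear face, on the axis
- plunger (a joint): how far the plunger has been pressed into the barrel, m; 0 at the start. It begins to move, and would squirt the drug out, when its thumb rest is pushed with more than about 6 N while the barrel cannot give way.
- clamp_knob (a point): middle of the clamp's black fluted knob (34 mm diameter, 26 mm high), on its upright axis, 125 mm above the worktop at the start; rises with the knob. The axis stands 50 mm beyond the groove's axis (+x) and 45 mm left of the stop (+y). Under the knob are 14 mm of thin shaft down to the arm
- clamp_arm_tip (a point): rounded outer end of the clamp arm, on its underside; the arm is aluminium, 16 mm wide, 9 mm thick, and reaches 61 mm from the knob's axis to this point. Parked, it points left, clear of the barrel; at work it points across the barrel towards the robot's side of the pump
- clamp_lift (a joint): height of knob and arm, m: 0 parked, at most 0.022, sprung down (about 7 N at 0, 9 N at the top). A cross pin under the arm sits in notches of the collar: from 0.013 up it is clear and the knob turns freely. Let down in the working notch the arm bears on the barrel at about 0.006; between notches it stays up at 0.012
- clamp_turn (a joint): angle of knob and arm, rad: 0 parked, 1.31 (75 degrees) in the working notch over the barrel, growing anticlockwise seen from above; the pin finds a notch from about 0.1 rad off
- kidney_dish: steel kidney dish, 104x194x33 mm, a bystander; origin under its middle
- vial_red: small glass vial standing in the kidney dish, 18 mm diameter, 38 mm high, a bystander; origin under its middle
- laryngoscope_1: black laryngoscope lying folded, 126 mm long, a bystander; origin under its middle
- needle_box: needle carton, 40x75x26 mm, a bystander; origin under its middle
- vial_d: glass vial, 29 mm diameter, 66 mm high, a bystander; origin under its middle
- vial_b: glass vial standing on top of the pump's housing, behind the plunger's guide rod, 25 mm diameter, 52 mm high, a bystander; origin under its middle
- tape_skin: roll of tape, 54 mm, a bystander; origin under its middle
- pen_torch: white pen torch, 121 mm long, a bystander; origin under its middle
- syringe_10: a small syringe lying on the worktop, 124 mm long, a bystander; origin under its middle

How it is judged:
By the outcome, as a careful person would: the job done as asked, in the order asked, and still so for the second after the job is handed in, with the robot touching nothing.
It also fails if it takes over 50 s, if anything falls off the work surface, if the arm or the gripper's body presses on something with over 40 N, if the wrist force passes 120 N, or if a joint passes its speed limit or range.

## Working session

There is one attempt and no reset: what is moved stays moved. The work goes in short steps, Python scripts to look and compute and a tool call to move; the robot and the scene stay as the last step left them, time stands still between calls to the robot, and variables do not carry over. Pictures are saved under pics/ and viewed, at most 10 in all, crops included, and the job is handed in when it is done.

Besides the shell and the picture viewer there is one more tool, called after "Emit:" by a JSON object that holds its "api" and its "payload". jog_arm: Moves the arm, as the interface text tells. Scaled input: -1 to 1 covers 400 mm each way for a shift and 45 degrees each way for a turn. Its arguments: {"type":"object","properties":{"rows":{"type":"array"},"force":{"type":"number"}},"required":["rows"]}

```bash
ls; mkdir -p pics; cat > h.py <<'E'
import numpy as np, cv2, pickle
from rig import env, camera, workorder
from scipy.spatial.transform import Rotation as R
def rot(a):
    a=np.array(a,float)
    if a.shape==(3,3): return a
    return R.from_rotvec(a).as_matrix() if a.size==3 else R.from_quat(a).as_matrix()
def pts(c):
    v,u=np.mgrid[:420,:560]; K=c['mtx']; d=c['depth']
    P=np.stack([(u-K[0,2])/K[0,0]*d,(v-K[1,2])/K[1,1]*d,d],-1)
    return P@rot(c['attitude']).T+np.array(c['position'])
def snap(n,f):
    c=camera(n); pickle.dump(c,open(f'pics/{f}.pkl','wb')); cv2.imwrite(f'pics/{f}.png',c['pixels'][:,:,::-1]); return c
E
python3 - <<'E'
from h import *
for n in('top','side'):
    c=snap(n,n+'0'); print(n,c['position'],c['attitude'],c['mtx'])
print(env.observe())
a=cv2.imread('pics/top0.png');cv2.imwrite('pics/top0b.png',cv2.resize(a,(800,600)))
E
```

```text
pics
top [ 0.37524086 -0.07099263  1.17084467] [-2.109132    2.15355968 -0.19377337] [[457.66078018   0.         281.20195671]
 [  0.         457.66078018 208.24047124]
 [  0.           0.           1.        ]]
side [ 0.39350261 -0.92956719  0.49723718] [-2.00277773  0.16601167 -0.13154216] [[448.97283697   0.         283.29466756]
 [  0.         448.97283697 212.57513991]
 [  0.           0.           1.        ]]
{'time': 0.1, 'q': array([ 1.10750418,  0.41789358, -0.0102888 ,  1.61407934,  0.00467994,
        1.11068298, -0.05298727]), 'qd': array([-2.26911383e-03, -2.98598937e-03,  1.04405403e-03, -1.04336182e-03,
       -1.55723965e-03,  7.28730607e-04, -1.54153759e-05]), 'tau': array([ 1.39587730e-03, -8.65825367e+01,  6.79918528e-01, -4.35641348e+01,
        1.91707938e-02,  4.90967141e-03,  3.59376656e-05]), 'position': array([ 0.25574402, -0.56996289,  0.23075036]), 'orientation': array([-3.07100996e+00, -6.57437852e-01,  4.49279357e-04]), 'ft_force': array([0.42401948, 0.11326188, 0.06090706]), 'torque': array([-0.01301633, -0.00697083, -0.0543758 ]), 'grasp_force': 0.0, 'finger_gap': 0.08541924612654081}
```

View pics/top0b.png

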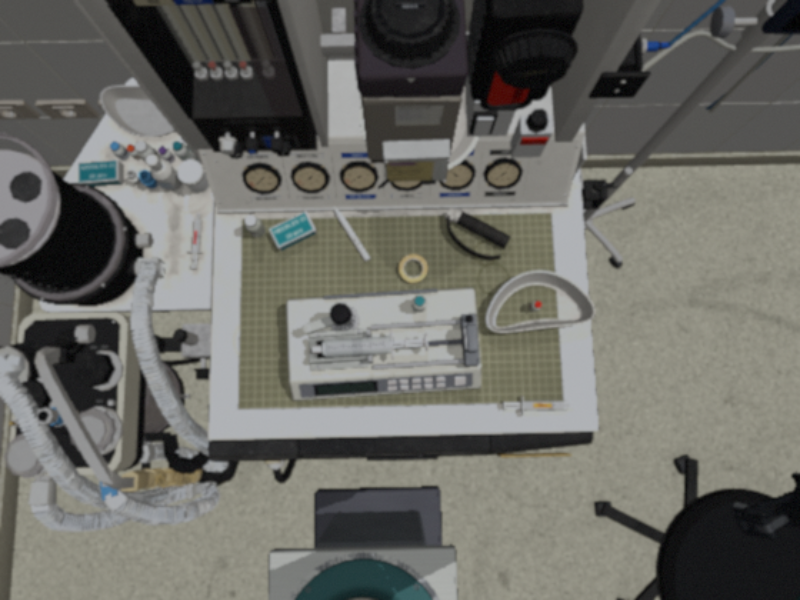

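View pics/side0.png

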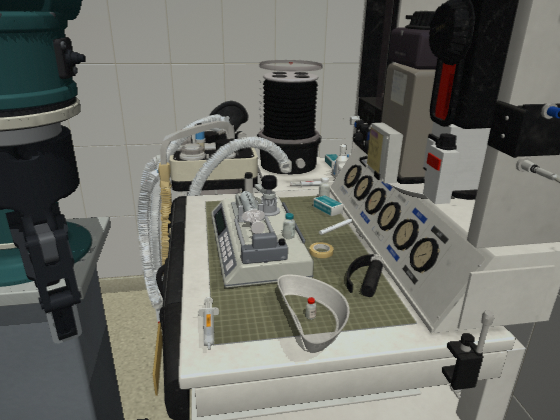

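The top view shows the pump at about (200-335, 205-275) in original pixels, with its plunger end to the right. The black knob is near (238,220) and the carriage near (329,238). The kidney dish is to the right of the pump and vial_b is at (294,212).

```bash
python3 - <<'E'
from h import *
c=pickle.load(open('pics/top0.pkl','rb'));P=pts(c);im=c['pixels'].astype(int)
reg=np.zeros((420,560),bool);reg[195:285,190:345]=1
z=P[...,2]
m=reg&(z>.035)&(z<.16)
n,l,s,ce=cv2.connectedComponentsWithStats(m.astype(np.uint8));i=1+s[1:,4].argmax();
q=P[(l==i)&(z<.056)][:,:2].astype(np.float32);r=cv2.minAreaRect(q);print('rect',r,cv2.boxPoints(r))
k=reg&(z>.12)&(z<.15)&(im.sum(2)<200);print('knob',k.sum(),P[k].mean(0),P[k].min(0),P[k].max(0))
ca=reg&(z>.095)&(z<.115);ca[:,:310]=0;q=P[ca];print('carr',cv2.minAreaRect(q[:,:2].astype(np.float32)),np.median(q[:,2]))
print('table z',np.median(z[280:284,200:330]))
a=cv2.imread('pics/top0.png')[190:290,195:345];cv2.imwrite('pics/c1.png',cv2.resize(a,(795,530),interpolation=cv2.INTER_CUBIC))
E
```

```text
rect ((0.5046658515930176, -0.044984981417655945), (0.16214627027511597, 0.3307153284549713), 2.691554069519043) [[ 0.4159171   0.11638314]
 [ 0.4314472  -0.21396735]
 [ 0.5934146  -0.2063531 ]
 [ 0.5778845   0.12399739]]
knob 165 [0.53455646 0.02106925 0.13512711] [0.51915581 0.00525682 0.1208226 ] [0.5507361  0.03745751 0.14039219]
carr ((0.4963138997554779, -0.19111128151416779), (0.045065924525260925, 0.022555217146873474), 2.2590503692626953) 0.1017461749510461
table z -0.00018009095849114143
```

View pics/c1.png

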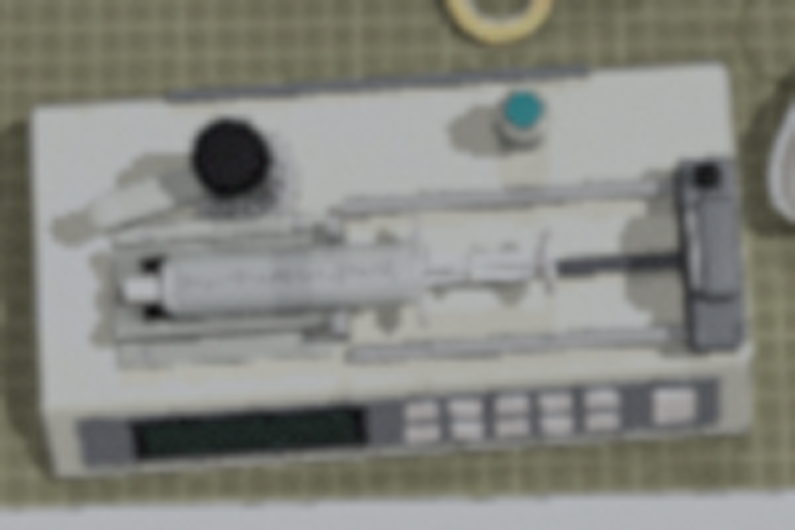

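The crop shows the knob top at crop (231,158), the flange at about (418,268), the thumb rest at about (545,255), the stop ears at (328,232) and (338,325), and the barrel running along crop y≈270-285. Next I cast these onto planes at the right heights.

```bash
cat >> h.py <<'E'
def ray(c,u,v,z):
    K=c['mtx'];d=rot(c['attitude'])@np.array([(u-K[0,2])/K[0,0],(v-K[1,2])/K[1,1],1]);p=np.array(c['position']);return p+d*(z-p[2])/d[2]
YAW=np.radians(2.69);EX=np.array([np.cos(YAW),np.sin(YAW)]);EY=np.array([-np.sin(YAW),np.cos(YAW)])
def go(p,yaw_extra=0,tilt=0,o=None):
    """print jog units to reach TCP p with tool y along pump x, tilt: tool z leaning to +y"""
    o=o or env.observe();Rc=rot(o['orientation'])
    y=np.r_[EX,0];z=np.array([0,0,-1.]);x=np.cross(y,z);T=np.stack([x,y,z],1)
    T=R.from_rotvec([0,0,yaw_extra]).as_matrix()@R.from_rotvec(tilt*np.r_[EX,0]).as_matrix()@T
    d=Rc.T@(np.array(p)-o['position']);w=R.from_matrix(Rc.T@T).as_rotvec()
    print('d',np.round(d/.4,4),'w',np.round(w/(np.pi/4),4),'pos',np.round(o['position'],4),'zdir',T[:,2].round(3))
E
python3 - <<'E'
from h import *
c=pickle.load(open('pics/top0.pkl','rb'))
f=lambda x,y,z:ray(c,195+(x+.5)/5.3-.5,190+(y+.5)/5.3-.5,z)
kn=f(231,158,.138);print('knob',kn)
st=kn[:2]-.05*EX-.045*EY;print('stop pred',st)
for n,a in dict(flange=(418,268,.08),thumb=(545,255,.085),earL=(328,232,.09),earR=(338,325,.09),nozzle=(140,289,.08)).items():
    p=f(*a);r=p[:2]-st;print(n,p,'in stop frame',r@EX,r@EY)
go([*(st-.05*EY),.25])
E
```

```text
knob [0.53534007 0.02052699 0.138     ]
stop pred [ 0.48750711 -0.02677002]
flange [ 0.49239095 -0.05842775  0.08      ] in stop frame 0.0033926931669196413 -0.031852054101591254
thumb [ 0.49653047 -0.11567688  0.085     ] in stop frame 0.004840834217848085 -0.08923237262110269
earL [ 0.50833931 -0.01851331  0.09      ] in stop frame 0.021196752974169675 0.007269919739944068
earR [ 0.46660418 -0.02247794  0.09      ] in stop frame -0.02067846034209215 0.005268368486437154
nozzle [0.4855063  0.06690185 0.08      ] in stop frame 0.0023976097025241935 0.09366255562518719
d [ 1.0388 -0.8855 -0.0473] w [-1.2000e-03 -7.0000e-04 -1.5227e+00] pos [ 0.2557 -0.57    0.2308] zdir [ 0.  0. -1.]
```

Emit:
{"api": "jog_arm", "payload": {"rows": [[[0.1,-0.085,0,0,0,-0.12,0.43],[0.2,-0.17,0,0,0,-0.26,0.43],[0.3,-0.255,0,0,0,-0.4,0.43],[0.4,-0.34,0,0,0,-0.54,0.43],[0.5,-0.43,0,0,0,-0.68,0.43],[0.6,-0.51,0,0,0,-0.8,0.43],[0.6,-0.51,0,0,0,-0.8,0.43],[0.6,-0.51,0,0,0,-0.8,0.43]]]}}

```text
time: 0.77
position: [0.3928, -0.2817, 0.2313]
orientation: [-2.715, -1.58, -0.001]
ft_force: [0.9, 0.5, -0.5]
finger_gap: 0.0239
grasp_force: 0.0
```

```bash
python3 - <<'E'
from h import *
go([.490,-.079,.24]); print(env.observe()['finger_gap'],env.observe()['time'])
E
```

```text
d [ 0.5608 -0.0389 -0.0213] w [ 1.000e-04 -8.000e-04 -7.174e-01] pos [ 0.3928 -0.2817  0.2313] zdir [ 0.  0. -1.]
0.023858895879036654 0.7667
```

Emit:
{"api": "jog_arm", "payload": {"rows": [[[0.1,-0.01,-0.02,0,0,-0.15,0.43],[0.2,-0.02,-0.02,0,0,-0.3,0.43],[0.3,-0.03,-0.02,0,0,-0.45,0.43],[0.4,-0.04,-0.02,0,0,-0.6,0.43],[0.5,-0.04,-0.02,0,0,-0.717,0.43],[0.56,-0.039,-0.02,0,0,-0.717,0.43],[0.56,-0.039,-0.02,0,0,-0.717,0.43]]]}}

```text
time: 1.35
position: [0.491, -0.0788, 0.2393]
orientation: [-2.166, -2.275, -0.003]
ft_force: [-0.4, 0.3, -0.7]
finger_gap: 0.0245
grasp_force: 0.0
```

```bash
python3 - <<'E'
from h import *
c=snap('wrist','w1'); o=env.observe();print(o['position'],o['orientation'],c['position'],c['mtx'][0,0])
a=cv2.imread('pics/w1.png');cv2.imwrite('pics/w1b.png',cv2.resize(a,(800,600)))
E
```

```text
[ 0.48987635 -0.08139236  0.23904219] [-2.16870392e+00 -2.27179833e+00 -7.74100839e-04] [ 0.48891327 -0.01508774  0.38116153] 337.6301658201346
```

View pics/w1b.png

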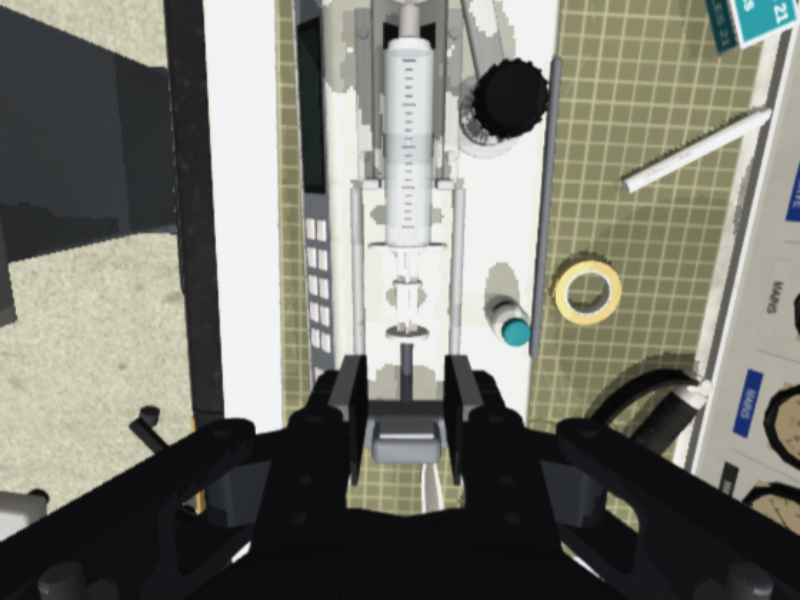

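The wrist view shows the flange at (408,246) in view pixels, the ears at (370,184) and (447,184), the thumb rest at (407,335), the knob top at (513,97), and the open fingers straddling the axis.

```bash
python3 - <<'E'
from h import *
c=pickle.load(open('pics/w1.pkl','rb'))
f=lambda x,y,z:ray(c,(x+.5)*.7-.5,(y+.5)*.7-.5,z)
kn=f(514,96,.138);st=kn[:2]-.05*EX-.045*EY;print('knob',kn,'stop pred',st)
for n,a in dict(flL=(370,246,.08),flR=(446,246,.08),fl=(408,246,.085),thumb=(407,333,.08),earLrear=(371,188,.09),earRrear=(447,188,.09),noz=(409,8,.08),barrelTopFar=(408,42,.0945)).items():
    p=f(*a);r=p[:2]-st;print(n,p.round(4),'stop frame',(r@EX).round(4),(r@EY).round(4))
P=pts(c);z=P[...,2];im=c['pixels'].astype(int)
k=(z>.132)&(z<.143);k[:,:310]=0;k[120:]=0;print('knobtop depth',k.sum(),P[k].min(0),P[k].max(0),np.median(P[k],0))
ear=(z>.084)&(z<.094);ear[150:]=0;ear[:100]=0
for lo,hi in((240,272),(300,330)):
    e=ear.copy();e[:,:lo]=0;e[:,hi:]=0;q=P[e]
    if len(q): print('ear',len(q),q.min(0).round(4),q.max(0).round(4))
E
```

```text
knob [0.53820828 0.02192417 0.138     ] stop pred [ 0.49037532 -0.02537285]
flL [ 0.4692 -0.0609  0.08  ] stop frame -0.0229 -0.0345
flR [ 0.5168 -0.0585  0.08  ] stop frame 0.0248 -0.0344
fl [ 0.4929 -0.059   0.085 ] stop frame 0.0009 -0.0337
thumb [ 0.4953 -0.1172  0.08  ] stop frame 0.0006 -0.0919
earLrear [ 0.4693 -0.0251  0.09  ] stop frame -0.021 0.0013
earRrear [ 0.514  -0.0229  0.09  ] stop frame 0.0237 0.0014
noz [0.4867 0.0732 0.08  ] stop frame 0.001 0.0986
barrelTopFar [0.4871 0.0526 0.0945] stop frame 0.0004 0.0781
knobtop depth 1957 [0.52149876 0.00585205 0.13200357] [0.55546517 0.03901043 0.13904063] [0.53800478 0.02217816 0.13659391]
ear 200 [ 0.4635 -0.0397  0.084 ] [0.4794 0.0008 0.0907]
ear 162 [ 0.5019 -0.0381  0.084 ] [0.5176 0.0021 0.0907]
```

```bash
cat >> h.py <<'E'
ST=np.array([.491,-.025])
def sp(a,b,z): return [*(ST+a*EX+b*EY),z]
E
python3 - <<'E'
from h import *
go(sp(.001,-.060,.11),tilt=np.radians(10));go(sp(.001,-.060,.074),tilt=np.radians(10))
E
```

```text
d [-0.0096  0.012   0.3226] w [-2.00e-04  2.21e-01 -7.00e-04] pos [ 0.4899 -0.0814  0.239 ] zdir [-0.008  0.173 -0.985]
d [-0.0097  0.012   0.4126] w [-2.00e-04  2.21e-01 -7.00e-04] pos [ 0.4899 -0.0814  0.239 ] zdir [-0.008  0.173 -0.985]
```

Emit:
{"api": "jog_arm", "payload": {"rows": [[[0,0.012,0.08,0,0.11,0,0.43],[-0.005,0.012,0.16,0,0.221,0,0.43],[-0.01,0.012,0.24,0,0.221,0,0.43],[-0.01,0.012,0.32,0,0.221,0,0.43],[-0.01,0.012,0.36,0,0.221,0,0.43],[-0.01,0.012,0.39,0,0.221,0,0.43],[-0.01,0.012,0.412,0,0.221,0,0.43],[-0.01,0.012,0.412,0,0.221,0,0.43]]]}}

```text
time: 2.07
position: [0.4936, -0.0878, 0.0735]
orientation: [-2.083, -2.172, -0.18]
ft_force: [0.6, 0.0, 0.1]
finger_gap: 0.0245
grasp_force: 0.0
```

```bash
python3 - <<'E'
from h import *
c=snap('wrist','w2'); o=env.observe();print(o['position'],o['ft_force'])
go(sp(.001,-.048,.074),tilt=np.radians(10));go(sp(.001,-.014,.074),tilt=np.radians(10))
a=cv2.imread('pics/w2.png');cv2.imwrite('pics/w2b.png',cv2.resize(a,(800,600)))
E
```

```text
[ 0.4941193  -0.08776273  0.07453143] [ 0.65901806  0.79195197 -0.02525594]
d [0.0363 0.0019 0.0077] w [ 0.0006  0.0011 -0.0061] pos [ 0.4941 -0.0878  0.0745] zdir [-0.008  0.173 -0.985]
d [0.12   0.0015 0.0224] w [ 0.0006  0.0011 -0.0061] pos [ 0.4941 -0.0878  0.0745] zdir [-0.008  0.173 -0.985]
```

View pics/w2b.png

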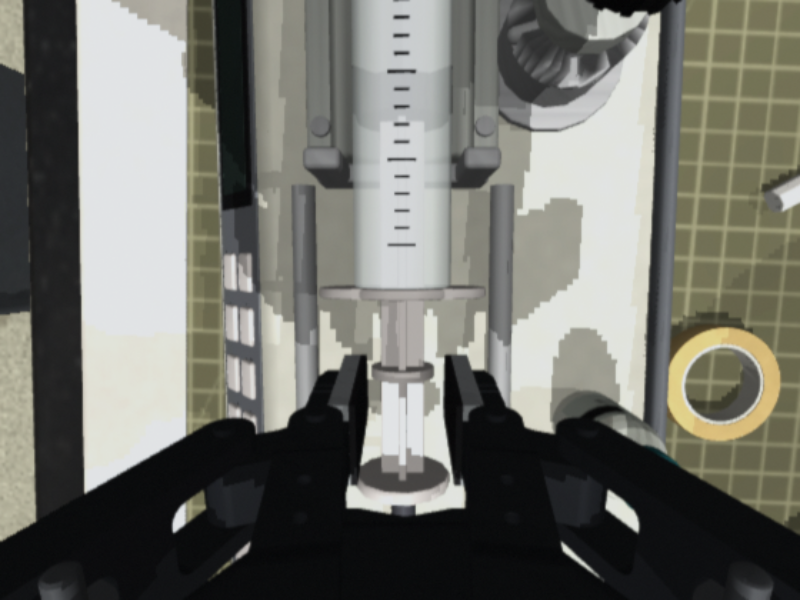

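The fingers straddle the rod, midway between the flange (402,293) and the thumb rest (404,478). Now the push.

Emit:
{"api": "jog_arm", "payload": {"rows": [[[0.015,0.001,0.003,0,0,0,0.43],[0.03,0.001,0.005,0,0,0,0.43],[0.035,0.001,0.006,0,0,0,0.43],[0.04,0.001,0.007,0,0,0,0.43],[0.045,0.001,0.008,0,0,0,0.43],[0.05,0.001,0.009,0,0,0,0.43],[0.055,0.001,0.01,0,0,0,0.43],[0.06,0.001,0.011,0,0,0,0.43]]]}}

```text
time: 2.78
position: [0.4936, -0.0631, 0.0744]
orientation: [-2.084, -2.174, -0.181]
ft_force: [0.7, -1.4, 0.4]
finger_gap: 0.0246
grasp_force: 0.6
```

Emit:
{"api": "jog_arm", "payload": {"rows": [[[0.005,0,0.001,0,0,0,0.43],[0.01,0,0.002,0,0,0,0.43],[0.015,0,0.003,0,0,0,0.43],[0.02,0,0.004,0,0,0,0.43],[0.025,0,0.005,0,0,0,0.43],[0.03,0,0.006,0,0,0,0.43]]]}}

```text
time: 3.28
position: [0.493, -0.0507, 0.074]
orientation: [-2.083, -2.174, -0.181]
ft_force: [0.1, -1.9, 0.0]
finger_gap: 0.0243
grasp_force: 0.7
```

```bash
python3 - <<'E'
from h import *
o=env.observe();print(o['position'],o['ft_force'],(o['position'][:2]-ST)@EY)
go(sp(.001,-.014,.074),tilt=np.radians(10))
E
```

```text
[ 0.49302447 -0.05072036  0.07399748] [ 0.14960475 -1.89366813  0.02859028] -0.025787033864548416
d [0.029  0.0003 0.0051] w [ 0.0009  0.0012 -0.0057] pos [ 0.493  -0.0507  0.074 ] zdir [-0.008  0.173 -0.985]
```

Emit:
{"api": "jog_arm", "payload": {"rows": [[[0.004,0,0.001,0,0,0,0.43],[0.008,0,0.0015,0,0,0,0.43],[0.012,0,0.002,0,0,0,0.43],[0.016,0,0.003,0,0,0,0.43],[0.02,0,0.0035,0,0,0,0.43],[0.022,0,0.004,0,0,0,0.43]]]}}

```text
time: 3.78
position: [0.4926, -0.0417, 0.0739]
orientation: [-2.083, -2.174, -0.181]
ft_force: [0.5, -0.7, 0.3]
finger_gap: 0.0244
grasp_force: 0.5
```

Emit:
{"api": "jog_arm", "payload": {"rows": [[[0.002,0,0.0004,0,0,0,0.43],[0.004,0,0.0008,0,0,0,0.43]]]}}

```text
time: 3.95
position: [0.4926, -0.0403, 0.0739]
orientation: [-2.083, -2.174, -0.181]
ft_force: [-0.1, -1.6, -0.4]
finger_gap: 0.0244
grasp_force: 0.5
```

Emit:
{"api": "jog_arm", "payload": {"rows": [[[0.002,0,0.0004,0,0,0,0.43],[0.004,0,0.0008,0,0,0,0.43]]]}}

```text
time: 4.12
position: [0.4925, -0.0387, 0.0739]
orientation: [-2.084, -2.174, -0.181]
ft_force: [0.5, -1.8, -0.6]
finger_gap: 0.0244
grasp_force: 0.5
```

Emit:
{"api": "jog_arm", "payload": {"rows": [[[0.002,0,0.0004,0,0,0,0.43],[0.003,0,0.0006,0,0,0,0.43],[0.003,0,0.0006,0,0,0,0.43]]]}}

```text
time: 4.37
position: [0.4925, -0.0374, 0.0738]
orientation: [-2.083, -2.174, -0.181]
ft_force: [1.1, -0.6, 0.7]
finger_gap: 0.0245
grasp_force: 0.2
```

```bash
python3 - <<'E'
from h import *
c=snap('wrist','w3'); o=env.observe();print(o['position'],o['ft_force'],(o['position'][:2]-ST)@EY)
a=cv2.imread('pics/w3.png')[90:290,160:400];cv2.imwrite('pics/w3b.png',cv2.resize(a,(720,600),interpolation=cv2.INTER_CUBIC))
E
```

```text
[ 0.49242277 -0.03741453  0.07382582] [ 0.06778516  0.03162404 -0.01768257] -0.012467626387815619
```

View pics/w3b.png

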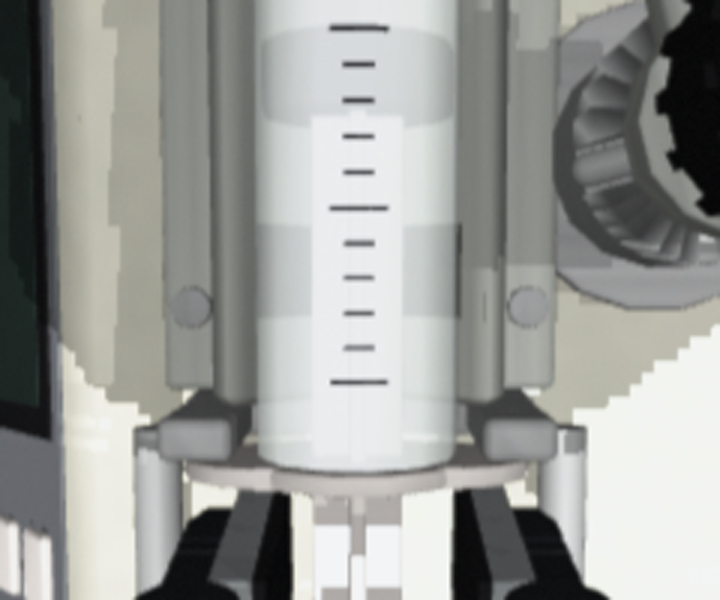

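The crop shows the flange (355,472) right behind the ears (200,440 and 520,440), touching or nearly so. I'll press on in sub-millimetre steps until the force rises.

Emit:
{"api": "jog_arm", "payload": {"rows": [[[0.001,0,0.0002,0,0,0,0.43],[0.002,0,0.0004,0,0,0,0.43],[0.002,0,0.0004,0,0,0,0.43]]]}}

```text
time: 4.67
position: [0.4924, -0.0368, 0.0738]
orientation: [-2.084, -2.174, -0.181]
ft_force: [1.0, -2.1, -1.3]
finger_gap: 0.0243
grasp_force: 0.9
```

Emit:
{"api": "jog_arm", "payload": {"rows": [[[0.001,0,0.0002,0,0,0,0.43],[0.002,0,0.0004,0,0,0,0.43],[0.002,0,0.0004,0,0,0,0.43]]]}}

```text
time: 4.92
position: [0.4924, -0.0366, 0.0738]
orientation: [-2.085, -2.174, -0.181]
ft_force: [-0.5, -5.0, 0.6]
finger_gap: 0.024
grasp_force: 3.2
```

Emit:
{"api": "jog_arm", "payload": {"rows": [[[0.001,0,0.0002,0,0,0,0.43],[0.002,0,0.0004,0,0,0,0.43],[0.002,0,0.0004,0,0,0,0.43]]]}}

```text
time: 5.17
position: [0.4925, -0.0365, 0.0738]
orientation: [-2.086, -2.173, -0.18]
ft_force: [-0.6, -11.9, 1.1]
finger_gap: 0.0243
grasp_force: 5.4
```

The force rose to 12 N with no further travel, so the flange is home. I'll back off and rise.

Emit:
{"api": "jog_arm", "payload": {"rows": [[[-0.01,0,-0.002,0,0,0,0.43],[-0.03,0,-0.005,0,0,0,0.43],[-0.022,0,-0.05,0,0,0,0.43],[-0.008,0,-0.13,0,0,0,0.43],[0.006,0,-0.21,0,0,0,0.43],[0.02,0,-0.28,0,0,0,0.43],[0.02,0,-0.28,0,0,0,0.43]]]}}

```text
time: 5.75
position: [0.495, -0.0468, 0.1903]
orientation: [-2.086, -2.178, -0.186]
ft_force: [1.2, -0.6, -0.2]
finger_gap: 0.0239
grasp_force: 0.0
```

```bash
python3 - <<'E'
from h import *
o=env.observe();print(o['position'],o['q'][6])
go(sp(.049,.0465,.175));go(sp(.049,.0465,.108))
k=sp(.05,.045,0);print(k)
E
```

```text
[ 0.4949742  -0.04679985  0.19033931] 0.13808682944977332
d [0.1625 0.1141 0.0678] w [ 0.0083 -0.2187 -0.0048] pos [ 0.495  -0.0468  0.1903] zdir [ 0.  0. -1.]
d [0.1338 0.1131 0.2329] w [ 0.0083 -0.2187 -0.0048] pos [ 0.495  -0.0468  0.1903] zdir [ 0.  0. -1.]
[np.float64(0.538832959081775), np.float64(0.022297019202918475), 0]
```

Emit:
{"api": "jog_arm", "payload": {"rows": [[[0.06,0.05,0.01,0,-0.1,0,-0.4],[0.12,0.1,0.02,0,-0.2187,0,-0.4],[0.165,0.114,0.03,0.008,-0.2187,-0.005,-0.4],[0.159,0.114,0.07,0.008,-0.2187,-0.005,-0.4],[0.145,0.1135,0.15,0.008,-0.2187,-0.005,-0.4],[0.13,0.113,0.233,0.008,-0.2187,-0.005,-0.4],[0.13,0.113,0.233,0.008,-0.2187,-0.005,-0.4],[0.13,0.113,0.233,0.008,-0.2187,-0.005,-0.4]]]}}

```text
time: 6.42
position: [0.5343, 0.0226, 0.1021]
orientation: [-2.163, -2.267, 0.008]
ft_force: [1.6, 1.3, 0.9]
finger_gap: 0.0597
grasp_force: 0.0
```

```bash
python3 - <<'E'
from h import *
o=env.observe();print(o['position'],o['ft_force'],o['finger_gap'])
go(sp(.049,.045,.108))
c=snap('wrist','w4');a=c['pixels'][:,:,::-1];cv2.imwrite('pics/w4.png',cv2.resize(a,(800,600)))
E
```

```text
[0.53432969 0.02261832 0.10211234] [1.55824739 1.28066182 0.89804445] 0.05969161879326956
d [-0.0013  0.0086 -0.0148] w [-0.0116 -0.0032  0.0002] pos [0.5343 0.0226 0.1021] zdir [ 0.  0. -1.]
```

View pics/w4.png

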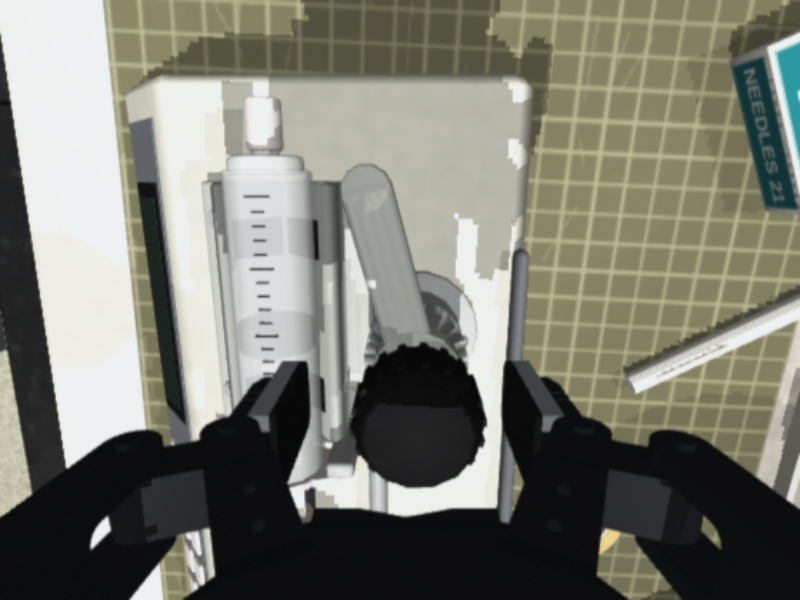

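The knob top is at (419,417), between the fingers (inner faces at about 305 and 507) and roughly 3 mm to the right of their middle. I'll shift, then close.

Emit:
{"api": "jog_arm", "payload": {"rows": [[[-0.001,0.0086,-0.008,-0.0116,-0.003,0,-0.4],[-0.001,0.0086,-0.008,-0.0116,-0.003,0,0.1],[-0.001,0.0086,-0.008,-0.0116,-0.003,0,0.3],[-0.001,0.0086,-0.008,-0.0116,-0.003,0,0.5],[-0.001,0.0086,-0.008,-0.0116,-0.003,0,1],[-0.001,0.0086,-0.008,-0.0116,-0.003,0,1],[-0.001,0.0086,-0.008,-0.0116,-0.003,0,1]]], "force": 50}}

```text
time: 7.05
position: [0.5391, 0.0224, 0.1074]
orientation: [2.166, 2.27, 0.004]
ft_force: [-5.7, -0.7, 17.6]
finger_gap: 0.032
grasp_force: 48.1
```

Emit:
{"api": "jog_arm", "payload": {"rows": [[[0,0,-0.012,0,0,0,1],[0,0,-0.024,0,0,0,1],[0,0,-0.036,0,0,0,1],[0,0,-0.045,0,0,0,1],[0,0,-0.045,0,0,0,1]]]}}

```text
time: 7.47
position: [0.5386, 0.0223, 0.1245]
orientation: [2.167, 2.271, 0.003]
ft_force: [-0.1, 0.4, -7.8]
finger_gap: 0.0318
grasp_force: 50.3
```

Emit:
{"api": "jog_arm", "payload": {"rows": [[[0,0,0,0,0,-0.11,1],[0,0,0,0,0,-0.22,1],[0,0,0,0,0,-0.33,1],[0,0,0,0,0,-0.44,1],[0,0,0,0,0,-0.55,1],[0,0,0,0,0,-0.66,1],[0,0,0,0,0,-0.77,1],[0,0,0,0,0,-0.88,1]]]}}

```text
time: 8.13
position: [0.5388, 0.0227, 0.1238]
orientation: [1.263, 2.873, 0.003]
ft_force: [3.4, 1.3, -9.4]
finger_gap: 0.0318
grasp_force: 50.3
```

Emit:
{"api": "jog_arm", "payload": {"rows": [[[0,0,0,0,0,-0.11,1],[0,0,0,0,0,-0.22,1],[0,0,0,0,0,-0.33,1],[0,0,0,0,0,-0.44,1],[0,0,0,0,0,-0.55,1],[0,0,0,0,0,-0.66,1],[0,0,0,0,0,-0.77,1],[0,0,0,0,0,-0.787,1]]]}}

```text
time: 8.8
position: [0.5388, 0.0232, 0.1238]
orientation: [0.327, 3.121, 0.002]
ft_force: [2.6, 5.7, -10.2]
finger_gap: 0.0321
grasp_force: 50.4
```

```bash
python3 - <<'E'
from h import *
o=env.observe();print(o['position'],o['ft_force'],o['torque'],o['finger_gap'],o['q'][6])
go(sp(.05,.045,.1245),yaw_extra=np.radians(75))
c=snap('wrist','w5');a=c['pixels'][:,:,::-1];cv2.imwrite('pics/w5.png',cv2.resize(a,(800,600)))
E
```

```text
[0.53880904 0.02321975 0.12379864] [  2.56460865   5.65415249 -10.17870641] [ 1.51291851 -0.70712561  0.02510709] 0.032102298503421084 0.881872028396033
d [-0.0005 -0.0022 -0.0018] w [0.0025 0.0043 0.0078] pos [0.5388 0.0232 0.1238] zdir [ 0.  0. -1.]
```

View pics/w5.png

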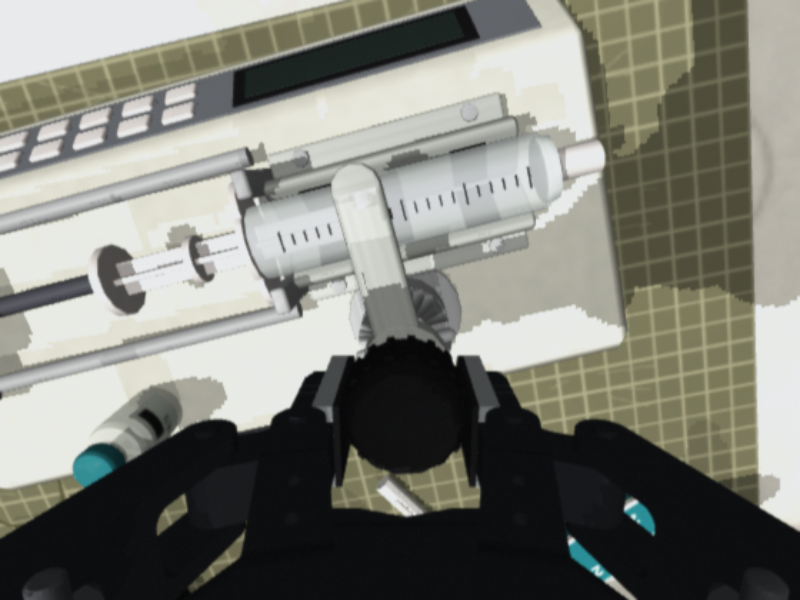

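The arm now crosses the barrel, with its tip at (360,180). I'll lower it to just above the working height.

Emit:
{"api": "jog_arm", "payload": {"rows": [[[0,-0.002,0.008,0,0,0.006,1],[0,-0.002,0.015,0,0,0.006,1],[0,-0.002,0.02,0,0,0.006,1],[0,-0.002,0.024,0,0,0.006,1],[0,-0.002,0.024,0,0,0.006,1]]]}}

```text
time: 9.27
position: [0.5387, 0.0229, 0.1141]
orientation: [0.343, 3.119, 0.003]
ft_force: [3.0, 6.7, -7.9]
finger_gap: 0.0319
grasp_force: 50.5
```

Emit:
{"api": "jog_arm", "payload": {"rows": [[[0,0,0.002,0,0,0,1],[0,0,0.003,0,0,0,1],[0,0,0.003,0,0,0,1]]]}}

```text
time: 9.52
position: [0.5391, 0.0229, 0.1136]
orientation: [0.342, 3.118, 0.003]
ft_force: [1.7, 5.7, 0.3]
finger_gap: 0.0318
grasp_force: 51.3
```

Emit:
{"api": "jog_arm", "payload": {"rows": [[[0,0,0,0,0,0,0.1],[0,0,0,0,0,0,-0.3],[0,0,0,0,0,0,-0.4],[0,0,0,0,0,0,-0.4],[0,0,-0.05,0,0,0,-0.4],[0,0,-0.15,0,0,0,-0.4],[0,0,-0.25,0,0,0,-0.4],[0,0,-0.3,0,0,0,-0.4]]]}}

```text
time: 10.18
position: [0.539, 0.0222, 0.2371]
orientation: [0.342, 3.116, 0.001]
ft_force: [0.9, -1.8, 0.4]
finger_gap: 0.0598
grasp_force: 0.0
```

```bash
python3 - <<'E'
from h import *
o=env.observe();print(o['position'],o['ft_force'])
c=snap('wrist','w6');P=pts(c);z=P[...,2];a=c['pixels'][:,:,::-1];cv2.imwrite('pics/w6.png',cv2.resize(a,(800,600)))
im=a.astype(int);k=(z>.12)&(z<.165)&(np.hypot(P[...,0]-.5385,P[...,1]-.022)<.014)
print('knob top z',np.median(z[k]))
E
```

```text
[0.53896118 0.02222154 0.23713428] [ 0.87144786 -1.75292923  0.35189932]
knob top z 0.14266713733212957
```

View pics/w6.png

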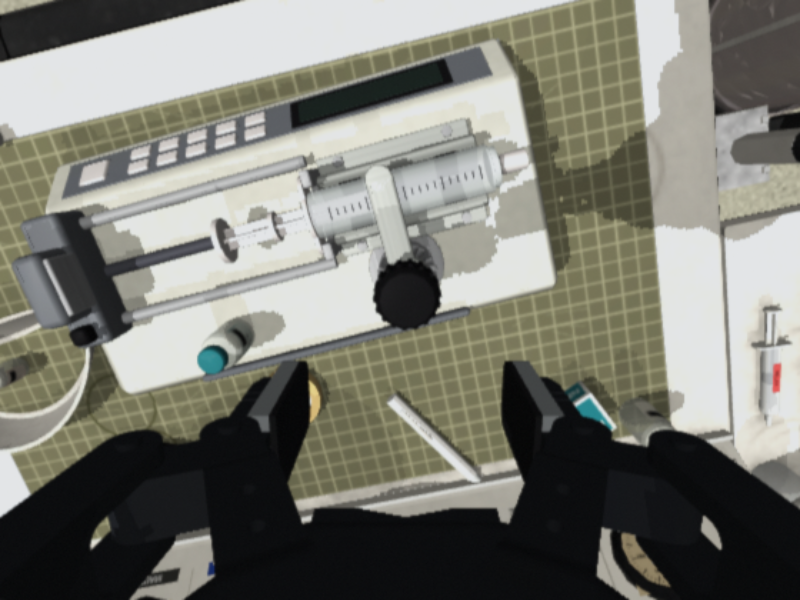

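The clamp arm lies across the barrel with its tip at (380,175). The knob top is about 143 mm high, a lift of about 5-6 mm, so it is in the notch. One numerical check on the flange and plunger before handing in.

```bash
python3 - <<'E'
from h import *
c=pickle.load(open('pics/w1.pkl','rb'));P1=pts(c);P6=pts(camera('wrist'))
for n,P in(('before',P1),('after',P6)):
    r=P[...,:2]-ST;x=r@EX;y=r@EY;z=P[...,2]
    t=(abs(x)<.012)&(z>.083)&(z<.097)&(y<-.04)&(y>-.1);e=(abs(x)>.0185)&(abs(x)<.024)&(z>.074)&(z<.087)&(y<-.0)&(y>-.06)
    h,b=np.histogram(y[t],np.arange(-.1,-.04,.003));print(n,'thumb',[(round(v,3),int(k)) for v,k in zip(b,h) if k>2],'flange',np.percentile(y[e],[2,50,98]).round(4) if e.any() else None)
E
```

```text
before thumb [(np.float64(-0.094), 63), (np.float64(-0.091), 123), (np.float64(-0.088), 6), (np.float64(-0.085), 6), (np.float64(-0.082), 6), (np.float64(-0.079), 6), (np.float64(-0.076), 6), (np.float64(-0.073), 8), (np.float64(-0.07), 6), (np.float64(-0.067), 6), (np.float64(-0.064), 8), (np.float64(-0.061), 37), (np.float64(-0.058), 57), (np.float64(-0.055), 9), (np.float64(-0.052), 12), (np.float64(-0.049), 10), (np.float64(-0.046), 9)] flange [-0.0351 -0.0328 -0.0325]
after thumb [(np.float64(-0.061), 80), (np.float64(-0.058), 144), (np.float64(-0.055), 9), (np.float64(-0.052), 9), (np.float64(-0.049), 8), (np.float64(-0.046), 10)] flange [-0.0027 -0.0014 -0.0005]
```

Thumb rest and flange both moved about 32 mm. The plunger was not pressed, and the flange rests on the stop.

```bash
python3 -c "
from h import *
print(workorder.close_job())"
```

```text
the job is handed in; nothing more can be done
None
```

The syringe is home against the stop with the plunger unpressed, the clamp arm is down in its working notch on the barrel, and the job is handed in at about 10 s; no verdict came back.

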